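# Make up two breaker enclosures

## Task

Make up the two enclosures from the parts on the bench: the long one gets the single-pole breaker, seated astride the rail in the gap between the two fitted breakers without disturbing them, and the large cable gland; the short one gets the two-pole breaker, seated squarely astride its rail near the middle, and the small gland. Stand each gland upright in its enclosure's compartment without a rail.

Things in the scene. Friction and masses are not known exactly. Their poses are not given: they have to be found in the camera images.
- long_enclosure: Longer fixed grey open box, x 120, y 265 mm, rim 40 high, walls 5, floor top 4 up. A 40 mm high cross wall parts it (insides 110 in x): rail bay at +y, 170 long, centre y +42.5; accessory bay at -y, 80 long, centre y -87.5. Steel rail along y at x 0, 35 wide, top 11.5 up; a seated breaker's origin is 7.5 up. The two fitted breakers leave a 26 mm gap at y +42.5 (+-2). Origin: centre of underside.
- short_enclosure: Shorter fixed grey open box, x 120, y 185 mm; heights, walls and rail (at x 0, along y) as in the long one, but its rail is empty. Cross wall 40 mm high; insides 110 in x: rail bay at +y, 90 long, centre y +42.5; accessory bay at -y, 80 long, centre y -47.5. Origin: centre of underside, z up.
- fitted_breaker_1: White three-pole breaker standing loose on the long enclosure's rail, -y side of the gap (its centre at about y +2.5 mm there). Shape and origin as single_breaker, but 54 mm wide in y and its nose only 37 mm along x. 360 g.
- fitted_breaker_2: The same as fitted_breaker_1, on the +y side of the gap (its centre at about y +82.5 mm in the long enclosure).
- single_breaker: White single-pole breaker standing on the bench: body 85 mm along x, 18 wide in y, shoulders 42 high; nose 45 along x (a good grip), 18 wide, 42 to 72 high; black toggle 7 more. Underside: feet 4 high at both x ends leave a 52 mm notch, centred, that drops over the 35 mm rail; lowest 12 mm is 15 wide. Origin: centre of underside of the feet, z up. 120 g.
- double_breaker: White two-pole breaker standing on the bench. Shape and origin as single_breaker (85 mm along x, nose 45 mm along x, 72 high), but 36 mm wide in y. 240 g.
- large_gland: Large cable gland, grey and black plastic, standing upright on its locknut on the bench. 56 mm high; hexagonal locknut (lowest 7 mm) and collar (21 to 30 mm up) 42 mm over corners; round cap, 36 mm diameter, 30 to 52 mm up, then bevelled. Origin: centre of underside, z up. 70 g.
- small_gland: Small cable gland of the same make, standing upright on the bench. 44 mm high; hexagonal locknut (lowest 7 mm) and collar (18 to 25 mm up) 26 mm over corners; round cap, 22 mm diameter, 25 to 41 mm up, then bevelled. Origin: centre of underside, z up. 30 g.
Mind the look-alikes: they are no part of the job. Leave any purple look-alike of the single_breaker alone.

How it is judged:
By the outcome, as a careful person would: the job done as asked, in the order asked, and still so for the second after the job is handed in, with the robot touching nothing.
It also fails if it takes over 96 s, if anything falls off the work surface, if the arm or the gripper's body presses on something with over 40 N, if the wrist force passes 120 N, or if a joint passes its speed limit or range.

## Robot

A 6-joint arm with a two-finger parallel gripper is mounted at the origin on the work surface. World frame = base frame: x ahead of the robot, y to its left, z up, the work surface at z = 0. Lengths are in m, angles in rad, forces in N, time in s.
With the tool pointing down it reaches from about 0.3 to 0.775 m from the base axis. Payload 14.6 kg.
Tool frame: the origin (TCP) lies where the fingers leave the gripper's body, on its centre line; the fingertips stand 73 mm ahead of it and the grasp point (between the pads) lies 54 mm ahead of it; z points along the fingers, y is the line along which they close (so a half turn about z gives the same grasp; the last joint's range is limited). The gripper opens to 85 mm and grips with 20 to 120 N. Pads are 22 mm wide; open, the fingers measure 114 mm over their backs; the gripper's body (76 mm by 85 mm) begins 54 mm behind the grasp point. The pads swing forward as they close: fully open they stand 13 mm farther back than shut.
Start: joints at [-1.344, 0.3, 1.521, -0, 1.321, -0.067], TCP at [0.159, -0.526, 0.304] pointing down, gripper open.
Joint ranges: [-3.03, 3.03], [-0.79, 2.21], [0.23, 2.52], [-1.04, 4.18], [0, 3.07], [-2.55, 2.55]. Speed limits (rad/s): [2.22, 2.22, 2.57, 3.14, 3.14, 3.14].

## Interface

Orientations are given as [roll, pitch, yaw] about the fixed x, y, z axes, in that order (R = Rz(yaw) Ry(pitch) Rx(roll)).
In Python, from bench import sensors, imaging, r gives the robot as it stands.
- The arm moves only by the shell command python3 -m creep 'ROWS' [FORCE]. ROWS is JSON, a list of rows, each an object with "xyz": the shift along the tool's x, y, z in m, a list of three; "spin": the turn about the tool's z in degrees; "grip": the closure, from -1 (fully open) to 1 (shut). In form: [{"xyz": [dx, dy, dz], "spin": spin, "grip": grip}, ...]. A call has 1 to 20 rows; each row is the pose to reach, as a shift and turn from the pose commanded when the call began, along the tool's axes at that moment; what a row does not reach only later rows make up. A row lasts 1/12 s, in which the tool goes at most 41.7 mm and 7.16 degrees, less where a joint would pass 70% of its speed; a pose out of reach is approached as far as the arm can. A call with a gripper value outside its range is refused whole. The fingers move at their own pace and stop on an object; FORCE is the grip in N (left out, the last holds). Time passes only in rows, so rows that repeat a pose let the fingers close. It gives the time, the measured TCP pose, the force, the opening and the grip force at its end, in the units of the state.
- sensors.observe(): the state, without advancing time (a new reading comes with each control period).
- imaging.grab_frame(name): name is "side" or "top" or "wrist"; returns (picture, depth): 384x512x3 uint8, blue, green, red; 384x512 float32, m along the optical axis (not along the pixel's ray), 0 where there is no reading.
- imaging.camera_info(name): a dict with "K" (3x3 intrinsics, pixels), "rvec" (rotation vector, rad) and "tvec" (3), from world to camera coordinates, as OpenCV has them; the wrist camera has in their place "mount" (4x4, takes a point from camera to tool coordinates, whose origin is the TCP and whose axes are the flange's). Camera axes: x right, y down, z forward; pixel columns grow to the right and rows downward; lengths in m; the calibration is good to about 2 mm. A picture is of the moment at which its call begins: read the wrist's pose just before it. camera_info takes no time and is no camera call.
- r.hand_in(): hands the job in; it is judged then, once.
The state is a dict: "t": time; "joint_positions": joint angles; "joint_vel": joint speeds; "effort": joint torques, N m; "tool_pos": TCP position; "tool_rot": TCP orientation; "wrist_force": force on the tool from outside, world axes, zero at the start; "wrist_torque": the same for the moment, N m; "finger_gap": opening from 0.0 (shut) to 1.0 (fully open); "gripper_force": force on a finger pad.
Only numpy, scipy, OpenCV 4.12 (cv2) and the standard library are available. Lean on these libraries where they do the work, as an engineer would, in place of code of your own. Each camera call takes 0.05 s, during which the arm holds its last target. There are 200 camera calls.

## Working session

There is one attempt and no reset: what is moved stays moved. The work goes in short steps, Python scripts to look and compute and a shell command to move; the robot and the scene stay as the last step left them, time stands still between calls to the robot, and variables do not carry over. Pictures are saved under pics/ and viewed, at most 14 in all, crops included, and the job is handed in when it is done.

```bash
mkdir -p pics; ls
cat > h.py <<'E'
import numpy as np, cv2
from bench import sensors, imaging, r
from scipy.spatial.transform import Rotation as R
def cam(n):
    c=imaging.camera_info(n); K=np.array(c["K"])
    if n=="wrist":
        s=sensors.observe(); T=np.eye(4); T[:3,:3]=R.from_euler('xyz',s["tool_rot"]).as_matrix(); T[:3,3]=s["tool_pos"]
        return K,T@np.array(c["mount"])
    M=np.eye(4); M[:3,:3]=cv2.Rodrigues(np.array(c["rvec"],float))[0]; M[:3,3]=np.ravel(c["tvec"])
    return K,np.linalg.inv(M)
def ray(K,T,uv,z):
    uv=np.atleast_2d(np.asarray(uv,float)); d=np.c_[uv,np.ones(len(uv))]@np.linalg.inv(K).T@T[:3,:3].T
    o=T[:3,3]; return o+d*((z-o[2])/d[:,2])[:,None]
def cloud(K,T,D):
    v,u=np.indices(D.shape); p=np.stack([u*D,v*D,D],-1)@np.linalg.inv(K).T
    return p@T[:3,:3].T+T[:3,3]
def proj(K,T,P):
    q=(np.atleast_2d(P)-T[:3,3])@T[:3,:3]; q=q@K.T; return q[:,:2]/q[:,2:]
E
python3 - <<'E'
from h import *
for n in ("top","side"):
    K,T=cam(n); im,D=imaging.grab_frame(n); np.savez(n+"0.npz",im=im,D=D,K=K,T=T)
    print(n,K.round(1).tolist(),T.round(3).tolist(),(D==0).mean())
    cv2.imwrite(f"pics/{n}0.png",cv2.resize(im,(800,600),interpolation=cv2.INTER_CUBIC))
print(sensors.observe(), imaging.camera_info("wrist"))
E
```

```text
pics
top [[429.8, 0.0, 259.2], [0.0, 429.8, 190.7], [0.0, 0.0, 1.0]] [[-0.028, -0.987, 0.156, 0.363], [-1.0, 0.029, 0.005, -0.008], [-0.01, -0.156, -0.988, 0.93], [0.0, 0.0, 0.0, 1.0]] 0.003946940104166667
side [[392.6, 0.0, 254.0], [0.0, 392.6, 198.8], [0.0, 0.0, 1.0]] [[0.987, -0.098, 0.13, 0.386], [-0.162, -0.661, 0.733, -0.674], [0.014, -0.744, -0.668, 0.672], [0.0, 0.0, 0.0, 1.0]] 0.0039520263671875
{'t': 0.1, 'joint_positions': array([-1.34364317e+00,  3.00419687e-01,  1.52147616e+00,  5.25597007e-05,
        1.32069351e+00, -6.65933143e-02]), 'joint_vel': array([ 0.00039945, -0.00193071, -0.00076868,  0.00114764,  0.00040054,
       -0.00066042]), 'effort': array([ 1.60946729e-03, -5.44374812e+01, -3.62371373e+01, -4.28788780e-06,
        3.02896879e-03,  1.09631958e-05]), 'tool_pos': array([ 0.15922963, -0.52632324,  0.30339386]), 'tool_rot': array([-3.14060154e+00, -1.17123452e-04,  2.93733380e-01]), 'wrist_force': array([-0.82757323, -0.69672164,  0.06494273]), 'wrist_torque': array([-0.01815152, -0.00712694, -0.0191456 ]), 'gripper_force': 0.0, 'finger_gap': 0.9999584171378684} {'K': array([[297.92084521,   0.        , 259.91913113],
       [  0.        , 297.92084521, 188.39792818],
       [  0.        ,   0.        ,   1.        ]]), 'mount': array([[ 1.36071196e-03, -9.48915939e-01, -3.15526052e-01,
         8.09395583e-02],
       [ 9.99998985e-01,  1.15826260e-03,  8.29144662e-04,
         6.53042481e-04],
       [-4.21326561e-04, -3.15526860e-01,  9.48916552e-01,
        -7.02541216e-02],
       [ 0.00000000e+00,  0.00000000e+00,  0.00000000e+00,
         1.00000000e+00]])}
```

View pics/top0.png

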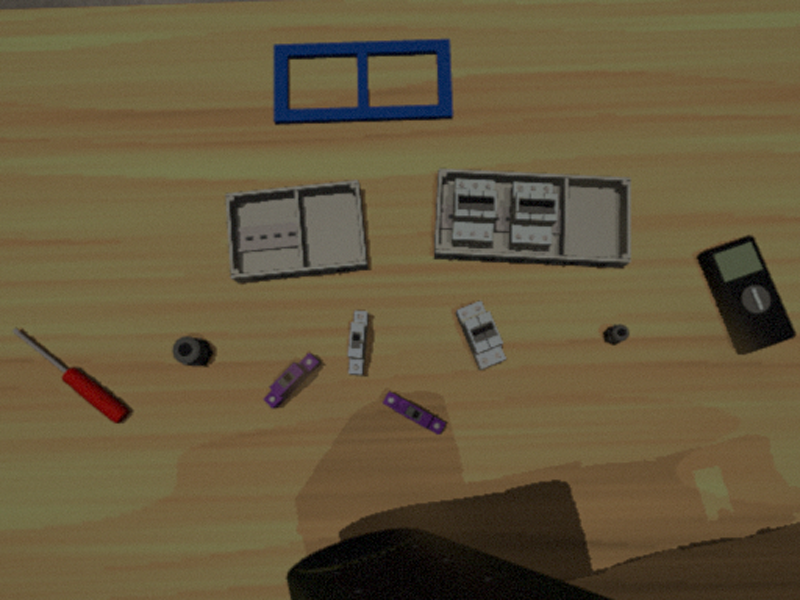

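View pics/side0.png

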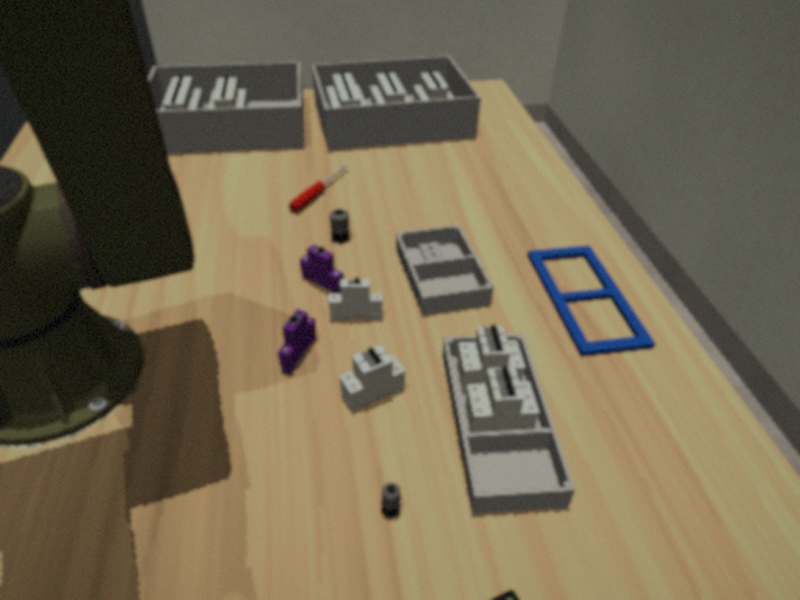

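Top view at 800x600: short box about (300,232), long box about (533,218), large gland (190,350), single breaker (357,342), two-pole (481,335), small gland (616,333), with two purple decoys at (293,380) and (414,411).

```bash
cat > m.py <<'E'
from h import *
def load(n):
    d=np.load(n); return d["im"],d["D"],d["K"],d["T"]
def roi(shape,x0,y0,x1,y1):
    m=np.zeros(shape,bool); m[int(y0*.64):int(y1*.64),int(x0*.64):int(x1*.64)]=1; return m
E
python3 - <<'E'
from m import *
im,D,K,T=load("top0.npz"); P=cloud(K,T,D); Z=P[...,2]
bench=Z[roi(D.shape,150,440,280,470)]; print("bench z",np.median(bench),bench.std())
def rect(p):
    c,s,a=cv2.minAreaRect((p*1000).astype(np.float32)); return np.round(c,1),np.round(s,1),round(a,1)
def show(name,b,lo,hi):
    m=roi(D.shape,*b)&(Z>lo)&(Z<hi); p=P[m]; print(name,lo,hi,len(p),rect(p[:,:2]),"zmed",np.median(p[:,2]).round(4),"mean",p[:,:2].mean(0).round(4))
show("single nose",(340,300,378,385),.064,.076); show("single all",(340,300,378,385),.034,.09)
show("single sh",(340,300,378,385),.034,.05)
show("double nose",(450,295,512,375),.064,.076); show("double all",(450,295,512,375),.034,.09)
show("large",(160,325,220,375),.049,.07); show("large all",(160,325,220,375),.02,.07)
show("small",(595,315,640,350),.036,.06);show("small all",(595,315,640,350),.018,.06)
show("short rim",(220,170,380,290),.034,.046)
show("long rim",(425,160,640,275),.034,.046)
show("f1 nose",(505,170,563,255),.073,.09);show("f2 nose",(445,170,504,255),.073,.09)
show("f1 all",(505,170,563,255),.046,.1);show("f2 all",(445,170,504,255),.046,.1)
# RGB: outlines
g=cv2.resize(im[:,:],None,fx=4,fy=4,interpolation=cv2.INTER_CUBIC)
a=g[int(160*.64*4):int(390*.64*4),int(220*.64*4):int(640*.64*4)]
a=cv2.convertScaleAbs(cv2.resize(a,(800,int(a.shape[0]*800/a.shape[1]))),alpha=1.6)
cv2.imwrite("pics/crop0.png",a); print(a.shape)
E
```

```text
bench z -0.0005749408466552142 0.07010378058444383
single nose 0.064 0.076 195 (array([447.5,  60.7]), array([18., 45.]), 84.2) zmed 0.0716 mean [0.4467 0.0607]
single all 0.034 0.09 396 (array([447.1,  60.8]), array([18.4, 84.5]), 83.5) zmed 0.0685 mean [0.4455 0.0601]
single sh 0.034 0.05 174 (array([447.1,  60.8]), array([18.4, 84.5]), 83.5) zmed 0.0414 mean [0.4441 0.0601]
double nose 0.064 0.076 361 (array([ 452.7, -102.6]), array([44.9, 36.3]), 20.2) zmed 0.0714 mean [ 0.4521 -0.1024]
double all 0.034 0.09 769 (array([ 452.6, -102.7]), array([84.7, 36.3]), 20.6) zmed 0.069 mean [ 0.4511 -0.102 ]
large 0.049 0.07 247 (array([442.6, 284.8]), array([35.3, 34.5]), 4.5) zmed 0.0546 mean [0.4423 0.2846]
large all 0.02 0.07 340 (array([442.1, 283.9]), array([36.1, 37.2]), 0.7) zmed 0.0533 mean [0.4415 0.2814]
small 0.036 0.06 96 (array([ 449.3, -287.6]), array([21.9, 20.7]), 66.3) zmed 0.0427 mean [ 0.4494 -0.2864]
small all 0.018 0.06 131 (array([ 449.2, -286.8]), array([23.2, 21.6]), 66.3) zmed 0.0416 mean [ 0.4488 -0.2848]
short rim 0.034 0.046 900 (array([606.1, 144.5]), array([121.2, 185.3]), 4.2) zmed 0.0389 mean [0.6052 0.1456]
long rim 0.034 0.046 1281 (array([ 615.1, -181.7]), array([264.9, 121. ]), 85.4) zmed 0.039 mean [ 0.6123 -0.1857]
f1 nose 0.073 0.09 482 (array([ 614.7, -178.7]), array([53.5, 37.9]), 85.9) zmed 0.0793 mean [ 0.6139 -0.1781]
f2 nose 0.073 0.09 471 (array([621.8, -99.2]), array([53.1, 38.5]), 85.9) zmed 0.0792 mean [ 0.6207 -0.0994]
f1 all 0.046 0.1 1046 (array([ 615.2, -178.5]), array([53.8, 86.4]), 86.2) zmed 0.0637 mean [ 0.6104 -0.1772]
f2 all 0.046 0.1 1007 (array([622.3, -99.6]), array([53.9, 86.1]), 85.5) zmed 0.0655 mean [ 0.6169 -0.0988]
(438, 800, 3)
```

View pics/crop0.png

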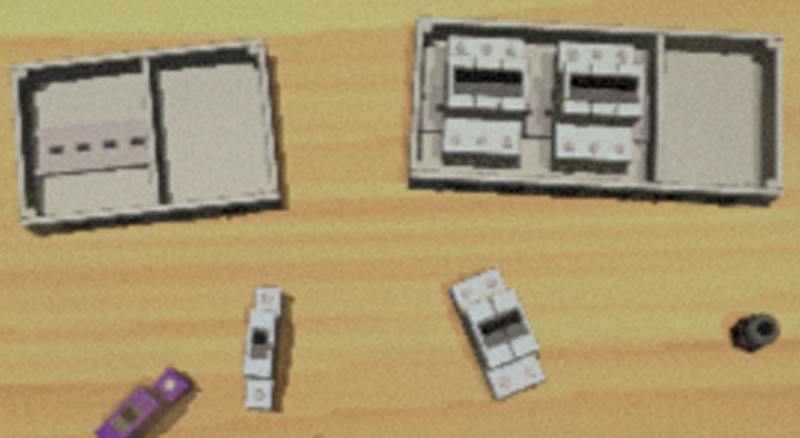

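```bash
cat > go.py <<'E'
import sys; from h import *
# usage: go.py x y z yaw(deg)  -> shift in tool axes + spin
def plan(x,y,z,yaw):
    s=sensors.observe(); M=R.from_euler('xyz',s["tool_rot"]).as_matrix()
    d=M.T@(np.array([x,y,z])-s["tool_pos"]); y0=np.degrees(s["tool_rot"][2])
    sp=(y0-yaw+90)%180-90
    print("t",round(s["t"],2),"pos",s["tool_pos"].round(4),"yaw",y0.round(2),"shift",d.round(4),"spin",round(sp,1),"rows>=",np.ceil(max(np.linalg.norm(d)/.0417,abs(sp)/7.16)))
if __name__=="__main__": plan(*map(float,sys.argv[1:]))
E
python3 go.py .4473 .0608 .22 84
```

```text
t 0.1 pos [ 0.1592 -0.5263  0.3034] yaw 16.83 shift [ 0.4457 -0.4785  0.0839] spin -67.2 rows>= 16.0
```

```bash
python3 -m creep '[{"xyz":[0.446,-0.479,0.084],"spin":-67.2,"grip":-1},{"xyz":[0.446,-0.479,0.084],"spin":-67.2,"grip":-1},{"xyz":[0.446,-0.479,0.084],"spin":-67.2,"grip":-1},{"xyz":[0.446,-0.479,0.084],"spin":-67.2,"grip":-1},{"xyz":[0.446,-0.479,0.084],"spin":-67.2,"grip":-1},{"xyz":[0.446,-0.479,0.084],"spin":-67.2,"grip":-1},{"xyz":[0.446,-0.479,0.084],"spin":-67.2,"grip":-1},{"xyz":[0.446,-0.479,0.084],"spin":-67.2,"grip":-1},{"xyz":[0.446,-0.479,0.084],"spin":-67.2,"grip":-1},{"xyz":[0.446,-0.479,0.084],"spin":-67.2,"grip":-1},{"xyz":[0.446,-0.479,0.084],"spin":-67.2,"grip":-1},{"xyz":[0.446,-0.479,0.084],"spin":-67.2,"grip":-1},{"xyz":[0.446,-0.479,0.084],"spin":-67.2,"grip":-1},{"xyz":[0.446,-0.479,0.084],"spin":-67.2,"grip":-1},{"xyz":[0.446,-0.479,0.084],"spin":-67.2,"grip":-1},{"xyz":[0.446,-0.479,0.084],"spin":-67.2,"grip":-1},{"xyz":[0.446,-0.479,0.084],"spin":-67.2,"grip":-1},{"xyz":[0.446,-0.479,0.084],"spin":-67.2,"grip":-1},{"xyz":[0.446,-0.479,0.084],"spin":-67.2,"grip":-1},{"xyz":[0.446,-0.479,0.084],"spin":-67.2,"grip":-1}]' 60
cat >> m.py <<'E'
def rect(p):
    c,s,a=cv2.minAreaRect((p*1000).astype(np.float32)); return np.round(c,1),np.round(s,1),round(a,1)
E
python3 - <<'E'
from m import *
K,T=cam("wrist"); im,D=imaging.grab_frame("wrist"); P=cloud(K,T,D); Z=P[...,2]
b=(abs(P[...,0]-.447)<.06)&(abs(P[...,1]-.061)<.035)&(im.min(-1)>0)
for lo,hi in((.064,.076),(.034,.095)):
    m=b&(Z>lo)&(Z<hi); print(lo,m.sum(),rect(P[m][:,:2]), np.median(Z[m]))
cv2.imwrite("pics/w1.png",im)
import go; go.plan(.4473,.0608,.1145,84)
E
```

```text
t: 1.77
tool_pos: [0.4472, 0.0604, 0.22]
tool_rot: [-3.142, 0.0, 1.466]
wrist_force: [-0.0, -0.3, -0.0]
finger_gap: 0.999
gripper_force: 0.0
0.064 1258 (array([447.9,  60.6]), array([18.3, 45.1]), 84.5) 0.07224912880881358
0.034 2827 (array([447.9,  60.1]), array([18.8, 84.8]), 83.2) 0.06307003443461376
t 1.82 pos [0.4472 0.0603 0.2201] yaw 83.95 shift [ 0.0005 -0.      0.1056] spin -0.0 rows>= 3.0
```

View pics/w1.png

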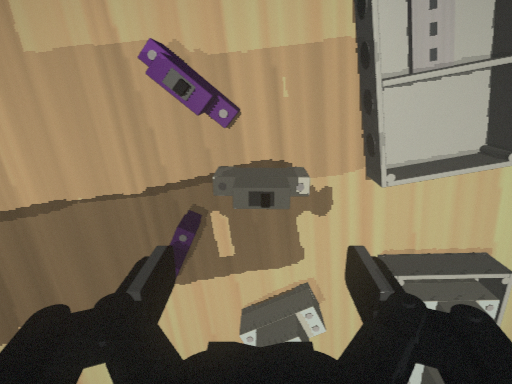

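The wrist view shows the single breaker at about (262,187), lined up between the fingers. Both decoys are clear of them.

```bash
python3 -m creep '[{"xyz":[0,0,0.035],"spin":0,"grip":-1},{"xyz":[0,0,0.07],"spin":0,"grip":-1},{"xyz":[0,0,0.095],"spin":0,"grip":-1},{"xyz":[0,0,0.1055],"spin":0,"grip":-1},{"xyz":[0,0,0.1055],"spin":0,"grip":-1},{"xyz":[0,0,0.1055],"spin":0,"grip":1},{"xyz":[0,0,0.1055],"spin":0,"grip":1},{"xyz":[0,0,0.1055],"spin":0,"grip":1},{"xyz":[0,0,0.1055],"spin":0,"grip":1},{"xyz":[0,0,0.1055],"spin":0,"grip":1},{"xyz":[0,0,0.1055],"spin":0,"grip":1},{"xyz":[0,0,0.1055],"spin":0,"grip":1},{"xyz":[0,0,0.1055],"spin":0,"grip":1}]' 40
```

```text
t: 2.9
tool_pos: [0.4481, 0.0612, 0.1159]
tool_rot: [3.139, -0.0, 1.467]
wrist_force: [-3.0, -1.1, 10.0]
finger_gap: 0.518
gripper_force: 40.0
```

The fingertips are resting on the breaker's shoulders, so I'll re-grip a few mm higher.

```bash
python3 -m creep '[{"xyz":[0,0,0],"spin":0,"grip":-0.3},{"xyz":[0,0,0],"spin":0,"grip":-0.3},{"xyz":[0,0,-0.006],"spin":0,"grip":-0.3},{"xyz":[0,0,-0.006],"spin":0,"grip":-0.3},{"xyz":[0,0,-0.006],"spin":0,"grip":1},{"xyz":[0,0,-0.006],"spin":0,"grip":1},{"xyz":[0,0,-0.006],"spin":0,"grip":1},{"xyz":[0,0,-0.006],"spin":0,"grip":1},{"xyz":[0,0,-0.006],"spin":0,"grip":1},{"xyz":[0,0,-0.006],"spin":0,"grip":1}]' 40
python3 go.py .6186 -.1391 .245 85.2
```

```text
t: 3.73
tool_pos: [0.4477, 0.0613, 0.121]
tool_rot: [3.141, -0.0, 1.467]
wrist_force: [-3.2, 0.5, 10.9]
finger_gap: 0.52
gripper_force: 39.7
t 3.73 pos [0.4477 0.0613 0.121 ] yaw 84.03 shift [-0.1815  0.1909 -0.1239] spin -1.2 rows>= 7.0
```

```bash
python3 -m creep '[{"xyz":[0,0,-0.02],"spin":0,"grip":1},{"xyz":[0,0,-0.06],"spin":0,"grip":1},{"xyz":[0,0,-0.1],"spin":0,"grip":1},{"xyz":[0,0,-0.125],"spin":0,"grip":1},{"xyz":[0,0,-0.125],"spin":0,"grip":1},{"xyz":[0,0,-0.125],"spin":0,"grip":1}]'
python3 - <<'E'
from m import *
K,T=cam("wrist"); im,D=imaging.grab_frame("wrist"); P=cloud(K,T,D)
s=sensors.observe(); M=R.from_euler('xyz',s["tool_rot"]).as_matrix(); Q=(P-s["tool_pos"])@M
b=(abs(Q[...,0])<.02)&(abs(Q[...,1])<.05)&(D>0)&(D<.25)
print(s["wrist_force"])
for lo,hi in((.04,.056),(.07,.09)):
    m=b&(Q[...,2]>lo)&(Q[...,2]<hi); print(lo,m.sum(),rect(Q[m][:,:2]),np.median(Q[m][:,2]))
cv2.imwrite("pics/w2.png",im)
E
python3 go.py .6186 -.1391 .245 85.2
```

```text
t: 4.23
tool_pos: [0.4476, 0.0612, 0.2461]
tool_rot: [3.139, -0.0, 1.467]
wrist_force: [-0.6, -0.5, -1.7]
finger_gap: 0.518
gripper_force: 42.5
[ 0.50886605  0.56485917 -1.83740428]
0.04 5186 (array([-0.3,  0.3]), array([22.9, 71.8]), 0.0) 0.047550857696274214
0.07 2745 (array([1.4, 0.2]), array([85.7, 16.4]), 88.6) 0.07830960249406826
t 4.28 pos [0.4472 0.0612 0.2448] yaw 84.04 shift [-0.1814  0.1913 -0.0002] spin -1.2 rows>= 7.0
```

View pics/w2.png

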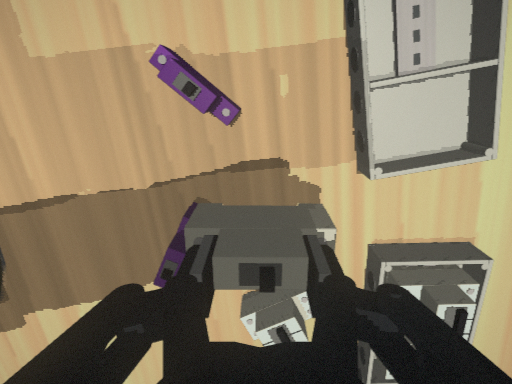

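The single breaker is held squarely, around (260,250). Next I'll move beside the gap to measure it from close up.

```bash
python3 -m creep '[{"xyz":[-0.261,0.191,0],"spin":-1.2,"grip":1},{"xyz":[-0.261,0.191,0],"spin":-1.2,"grip":1},{"xyz":[-0.261,0.191,0],"spin":-1.2,"grip":1},{"xyz":[-0.261,0.191,0],"spin":-1.2,"grip":1},{"xyz":[-0.261,0.191,0],"spin":-1.2,"grip":1},{"xyz":[-0.261,0.191,0],"spin":-1.2,"grip":1},{"xyz":[-0.261,0.191,0],"spin":-1.2,"grip":1},{"xyz":[-0.261,0.191,0],"spin":-1.2,"grip":1},{"xyz":[-0.261,0.191,0],"spin":-1.2,"grip":1},{"xyz":[-0.261,0.191,0],"spin":-1.2,"grip":1},{"xyz":[-0.261,0.191,0],"spin":-1.2,"grip":1},{"xyz":[-0.261,0.191,0],"spin":-1.2,"grip":1}]'
python3 - <<'E'
from m import *
K,T=cam("wrist"); im,D=imaging.grab_frame("wrist"); P=cloud(K,T,D); Z=P[...,2]
np.savez("w3.npz",im=im,D=D,K=K,T=T)
for c in((.615,-.1787),(.6221,-.0994)):
    b=(np.hypot(P[...,0]-c[0],P[...,1]-c[1])<.055)&(abs(P[...,1]-c[1])<.037)
    for lo,hi in((.0735,.083),(.046,.054)):
        m=b&(Z>lo)&(Z<hi); print(c,lo,m.sum(),rect(P[m][:,:2]),np.median(Z[m]).round(4),P[m][:,1].min().round(4),P[m][:,1].max().round(4))
cv2.imwrite("pics/w3.png",im)
import go; go.plan(.6186,-.1391,.245,85.2)
E
```

```text
t: 5.28
tool_pos: [0.61, -0.2172, 0.2445]
tool_rot: [-3.14, -0.001, 1.489]
wrist_force: [0.7, 0.7, -1.6]
finger_gap: 0.52
gripper_force: 42.4
(0.615, -0.1787) 0.0735 2606 (array([ 615.7, -179.7]), array([53.7, 37. ]), 85.4) 0.0799 -0.2077 -0.1516
(0.615, -0.1787) 0.046 2991 (array([ 615.7, -179.8]), array([53.9, 85.2]), 85.3) 0.0498 -0.2097 -0.1499
(0.6221, -0.0994) 0.0735 3193 (array([ 622.5, -103. ]), array([48.6, 37.1]), 85.4) 0.08 -0.1286 -0.0775
(0.6221, -0.0994) 0.046 4008 (array([ 622.6, -100.9]), array([53.7, 85.3]), 85.4) 0.0498 -0.1308 -0.0711
t 5.33 pos [ 0.61   -0.2172  0.245 ] yaw 85.3 shift [0.0785 0.0021 0.    ] spin 0.1 rows>= 2.0
```

View pics/w3.png

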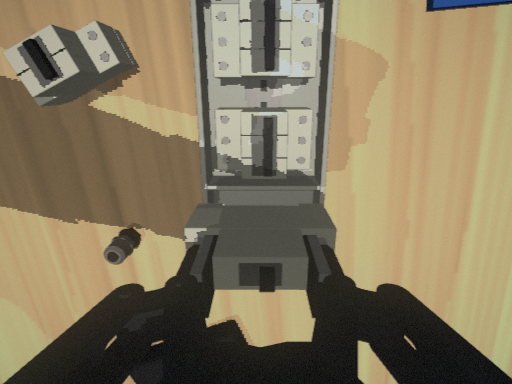

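The gap is at about (262,93), between the two fitted breakers. Next I'll find the held breaker's exact offset in the tool frame.

Run:
```python
from m import *
im,D,K,T=load("w3.npz"); P=cloud(K,T,D); Z=P[...,2]
s=sensors.observe(); M=R.from_euler('xyz',s["tool_rot"]).as_matrix(); Q=(P-s["tool_pos"])@M
for n,yl,yh,zl,zh in(("nose",-.018,.018,.045,.051),("shL",-.041,-.026,.075,.081),("shR",.026,.041,.075,.081),("side",-.04,.04,.085,.115)):
    m=(Q[...,1]>yl)&(Q[...,1]<yh)&(Q[...,2]>zl)&(Q[...,2]<zh)&(abs(Q[...,0])<.03)&(D>0)
    q=Q[m]; 
    if len(q): print(n,len(q),"x",np.percentile(q[:,0],[0,1,50,99,100]).round(4),"y",q[:,1].min().round(4),q[:,1].max().round(4),"z",np.median(q[:,2]).round(4))
# gap edges in tool frame relative (x) 
for zl,zh in((.046,.054),(.0735,.083)):
    m=(Z>zl)&(Z<zh)&(Q[...,0]>.0)&(abs(Q[...,1])<.043); x=np.sort(Q[m][:,0]); x=x[(x>.02)&(x<.14)]; i=np.argmax(np.diff(x)); print("gap",x[i].round(4),x[i+1].round(4),(x[i]+x[i+1])/2)
```

```text
nose 2330 x [-0.0106 -0.0098  0.0011  0.0082  0.009 ] y -0.018 0.018 z 0.0493
shL 367 x [-0.0047 -0.0033  0.0046  0.0084  0.0086] y -0.0409 -0.0261 z 0.0794
shR 376 x [-0.0051 -0.0039  0.0042  0.0082  0.0085] y 0.026 0.041 z 0.0794
side 2250 x [0.0057 0.0061 0.0078 0.0085 0.0088] y -0.04 0.04 z 0.0968
gap 0.0646 0.09 0.07729899289262847
gap 0.0646 0.0904 0.07750660685952282
```

```bash
python3 -m creep '[{"xyz":[0.04,0.0025,0],"spin":0,"grip":1},{"xyz":[0.07,0.0025,0],"spin":0,"grip":1},{"xyz":[0.078,0.0025,0],"spin":0,"grip":1},{"xyz":[0.078,0.0025,0],"spin":0,"grip":1},{"xyz":[0.078,0.0025,0],"spin":0,"grip":1},{"xyz":[0.078,0.0025,0.02],"spin":0,"grip":1},{"xyz":[0.078,0.0025,0.035],"spin":0,"grip":1},{"xyz":[0.078,0.0025,0.035],"spin":0,"grip":1},{"xyz":[0.078,0.0025,0.035],"spin":0,"grip":1}]'
python3 go.py .6190 -.1396 .1289 85.35
```

```text
t: 6.08
tool_pos: [0.619, -0.1417, 0.2102]
tool_rot: [-3.14, -0.0, 1.487]
wrist_force: [-0.1, -0.6, -0.6]
finger_gap: 0.521
gripper_force: 42.3
t 6.08 pos [ 0.619  -0.1417  0.2102] yaw 85.18 shift [ 0.0021 -0.      0.0813] spin -0.2 rows>= 2.0
```

Run:
```python
from m import *
for k in range(3):
    K,T=cam("wrist"); im,D=imaging.grab_frame("wrist"); s=sensors.observe(); print(s["tool_pos"].round(4))
M=R.from_euler('xyz',s["tool_rot"]).as_matrix(); P=cloud(K,T,D); Q=(P-s["tool_pos"])@M; z0=s["tool_pos"][2]; Z=P[...,2]
for zl,zh in((.046,.054),(.072,.083)):
    m=(Z>zl)&(Z<zh)&(Q[...,0]>.0)&(abs(Q[...,1])<.04); x=Q[m][:,0]; print(len(x),np.percentile(x,[0,.5,1,50]).round(4))
m=(Q[...,2]>.085)&(Q[...,2]<.115)&(abs(Q[...,0])<.02)&(abs(Q[...,1])<.04); print("face",np.percentile(Q[m][:,0],[50,99]).round(4))
cv2.imwrite("pics/w4.png",im)
```

```text
[ 0.6193 -0.1416  0.2111]
[ 0.6195 -0.1415  0.2116]
[ 0.6195 -0.1413  0.2117]
3383 [0.0141 0.0143 0.0145 0.0429]
3493 [0.0132 0.0139 0.0144 0.0434]
face [0.0076 0.0083]
```

View pics/w4.png

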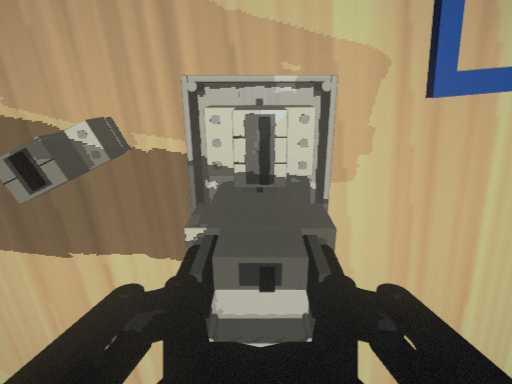

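```bash
python3 -m creep '[{"xyz":[0.0018,0,0],"spin":0,"grip":1},{"xyz":[0.0018,0,0.01],"spin":0,"grip":1},{"xyz":[0.0018,0,0.02],"spin":0,"grip":1},{"xyz":[0.0018,0,0.03],"spin":0,"grip":1},{"xyz":[0.0018,0,0.04],"spin":0,"grip":1},{"xyz":[0.0018,0,0.05],"spin":0,"grip":1},{"xyz":[0.0018,0,0.06],"spin":0,"grip":1},{"xyz":[0.0018,0,0.07],"spin":0,"grip":1},{"xyz":[0.0018,0,0.075],"spin":0,"grip":1},{"xyz":[0.0018,0,0.075],"spin":0,"grip":1},{"xyz":[0.0018,0,0.075],"spin":0,"grip":1}]'
python3 go.py .6192 -.1396 .1289 85.35
```

```text
t: 7.15
tool_pos: [0.6195, -0.139, 0.1353]
tool_rot: [-3.141, -0.0, 1.488]
wrist_force: [-0.2, 0.1, -1.3]
finger_gap: 0.519
gripper_force: 42.3
t 7.15 pos [ 0.6195 -0.139   0.1353] yaw 85.23 shift [-0.0007 -0.0002  0.0064] spin -0.1 rows>= 1.0
```

No contact so far. I'll lower it the last bit gently.

```bash
python3 -m creep '[{"xyz":[0,0,0.002],"spin":0,"grip":1},{"xyz":[0,0,0.004],"spin":0,"grip":1},{"xyz":[0,0,0.0055],"spin":0,"grip":1},{"xyz":[0,0,0.0065],"spin":0,"grip":1},{"xyz":[0,0,0.0065],"spin":0,"grip":1},{"xyz":[0,0,0.0065],"spin":0,"grip":1}]'
```

```text
t: 7.65
tool_pos: [0.6194, -0.1389, 0.1289]
tool_rot: [3.142, 0.0, 1.488]
wrist_force: [-1.3, -0.0, -2.5]
finger_gap: 0.521
gripper_force: 42.4
```

```bash
python3 -m creep '[{"xyz":[0,0,0.0007],"spin":0,"grip":1},{"xyz":[0,0,0.0015],"spin":0,"grip":1},{"xyz":[0,0,0.0015],"spin":0,"grip":1}]'
```

```text
t: 7.9
tool_pos: [0.6195, -0.139, 0.1286]
tool_rot: [3.141, 0.0, 1.488]
wrist_force: [-5.0, 1.3, 10.3]
finger_gap: 0.518
gripper_force: 43.6
```

```bash
python3 -m creep '[{"xyz":[0,0,-0.001],"spin":0,"grip":-0.3},{"xyz":[0,0,-0.001],"spin":0,"grip":-0.3},{"xyz":[0,0,-0.001],"spin":0,"grip":-0.3},{"xyz":[0,0,-0.001],"spin":0,"grip":-0.3},{"xyz":[0,0,-0.02],"spin":0,"grip":-0.3},{"xyz":[0,0,-0.05],"spin":0,"grip":-0.3},{"xyz":[0,0,-0.09],"spin":0,"grip":-0.3},{"xyz":[0,0,-0.12],"spin":0,"grip":-0.3},{"xyz":[0,0,-0.12],"spin":0,"grip":-0.3},{"xyz":[0,0,-0.12],"spin":0,"grip":-0.3}]'
python3 - <<'E'
from m import *
K,T=cam("wrist"); im,D=imaging.grab_frame("wrist"); P=cloud(K,T,D); Z=P[...,2]
u=R.from_euler('z',-4.65,degrees=True).as_matrix()
L=(P-[.6152,-.1820,0])@u   # long frame approx
for n,y in(("f1",.0025),("s",.0425),("f2",.0825)):
    h=.03 if n!="s" else .0105
    for lo,hi in((.046,.054),(.073,.083)):
        m=(abs(L[...,1]-y)<h)&(abs(L[...,0])<.05)&(Z>lo)&(Z<hi); print(n,m.sum(),rect(L[m][:,:2]) if m.sum() else "",np.median(Z[m]).round(4))
cv2.imwrite("pics/w5.png",im)
E
python3 go.py .4426 .2848 .25 90
```

```text
t: 8.73
tool_pos: [0.6197, -0.139, 0.2491]
tool_rot: [3.138, 0.001, 1.488]
wrist_force: [-0.3, -0.4, -0.8]
finger_gap: 0.648
gripper_force: 0.0
f1 2157 (array([0.3, 2.7]), array([53.8, 85. ]), 89.9) 0.0498
f1 1949 (array([0.3, 2.7]), array([54., 37.]), 89.9) 0.0799
s 724 (array([ 0.6, 42.7]), array([17.6, 84.9]), 89.8) 0.0498
s 1029 (array([ 0.7, 42.8]), array([17.8, 45.1]), 89.9) 0.0798
f2 2896 (array([ 0.8, 81.6]), array([85.3, 54.3]), 0.1) 0.0498
f2 2548 (array([ 0.9, 82. ]), array([37. , 53.5]), 0.1) 0.0799
t 8.78 pos [ 0.6193 -0.1389  0.2472] yaw 85.23 shift [ 0.4075 -0.2113 -0.0029] spin -4.8 rows>= 12.0
```

View pics/w5.png

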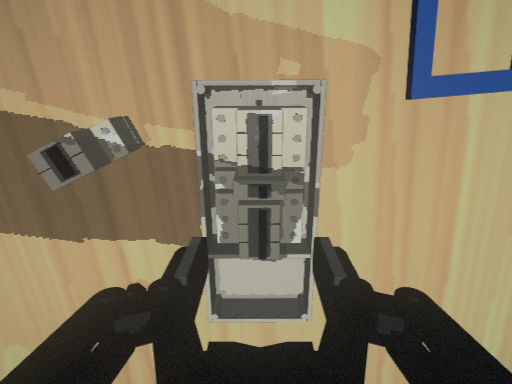

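The single breaker is seated at y 42.7 between the fitted pair, which haven't moved. Now the large gland.

```bash
python3 -m creep '[{"xyz":[0.4075,-0.211,0],"spin":0,"grip":-0.8},{"xyz":[0.4075,-0.211,0],"spin":0,"grip":-0.8},{"xyz":[0.4075,-0.211,0],"spin":0,"grip":-0.8},{"xyz":[0.4075,-0.211,0],"spin":0,"grip":-0.8},{"xyz":[0.4075,-0.211,0],"spin":0,"grip":-0.8},{"xyz":[0.4075,-0.211,0],"spin":0,"grip":-0.8},{"xyz":[0.4075,-0.211,0],"spin":0,"grip":-0.8},{"xyz":[0.4075,-0.211,0],"spin":0,"grip":-0.8},{"xyz":[0.4075,-0.211,0],"spin":0,"grip":-0.8},{"xyz":[0.4075,-0.211,0],"spin":0,"grip":-0.8},{"xyz":[0.4075,-0.211,0],"spin":0,"grip":-0.8},{"xyz":[0.4075,-0.211,0],"spin":0,"grip":-0.8},{"xyz":[0.4075,-0.211,0],"spin":0,"grip":-0.8},{"xyz":[0.4075,-0.211,0],"spin":0,"grip":-0.8},{"xyz":[0.4075,-0.211,0],"spin":0,"grip":-0.8},{"xyz":[0.4075,-0.211,0],"spin":0,"grip":-0.8},{"xyz":[0.4075,-0.211,0],"spin":0,"grip":-0.8}]'
python3 - <<'E'
from m import *
K,T=cam("wrist"); im,D=imaging.grab_frame("wrist"); P=cloud(K,T,D); Z=P[...,2]
m=(np.hypot(P[...,0]-.4426,P[...,1]-.2848)<.035)
for lo,hi in((.049,.06),(.053,.06)):
    p=P[m&(Z>lo)&(Z<hi)]; print(len(p),rect(p[:,:2]),p[:,2].max())
import go; go.plan(.4426,.2848,.109,85)
E
```

```text
t: 10.2
tool_pos: [0.4434, 0.2838, 0.2472]
tool_rot: [-3.141, 0.0, 1.486]
wrist_force: [0.7, -1.1, 0.4]
finger_gap: 0.899
gripper_force: 0.0
1152 (array([443.2, 285.5]), array([35.5, 36. ]), 4.7) 0.05909270910652814
1013 (array([443.4, 285.4]), array([34.2, 34. ]), 69.6) 0.05909270910652814
t 10.25 pos [0.4434 0.2839 0.2473] yaw 85.15 shift [ 0.0008 -0.0009  0.1383] spin 0.2 rows>= 4.0
```

```bash
python3 -m creep '[{"xyz":[0.001,0,0.04],"spin":0,"grip":-0.8},{"xyz":[0.001,0,0.08],"spin":0,"grip":-0.8},{"xyz":[0.001,0,0.115],"spin":0,"grip":-0.8},{"xyz":[0.001,0,0.132],"spin":0,"grip":-0.8},{"xyz":[0.001,0,0.138],"spin":0,"grip":-0.8},{"xyz":[0.001,0,0.138],"spin":0,"grip":-0.8},{"xyz":[0.001,0,0.138],"spin":0,"grip":1},{"xyz":[0.001,0,0.138],"spin":0,"grip":1},{"xyz":[0.001,0,0.138],"spin":0,"grip":1},{"xyz":[0.001,0,0.138],"spin":0,"grip":1},{"xyz":[0.001,0,0.138],"spin":0,"grip":1},{"xyz":[0.001,0,0.138],"spin":0,"grip":1},{"xyz":[0.001,0,0.138],"spin":0,"grip":1},{"xyz":[0.001,0,0.138],"spin":0,"grip":1},{"xyz":[0.001,0,0.138],"spin":0,"grip":1}]'
python3 go.py .608 -.270 .22 85.35
```

```text
t: 11.5
tool_pos: [0.4436, 0.286, 0.1109]
tool_rot: [3.14, -0.001, 1.488]
wrist_force: [-1.4, -1.6, 7.8]
finger_gap: 0.403
gripper_force: 39.1
t 11.5 pos [0.4436 0.286  0.1109] yaw 85.24 shift [-0.5403  0.2102 -0.1094] spin -0.1 rows>= 15.0
```

```bash
python3 -m creep '[{"xyz":[0,0,-0.02],"spin":0,"grip":1},{"xyz":[0,0,-0.06],"spin":0,"grip":1},{"xyz":[0,0,-0.1],"spin":0,"grip":1},{"xyz":[-0.02,0.01,-0.12],"spin":0,"grip":1},{"xyz":[-0.5405,0.210,-0.12],"spin":0,"grip":1},{"xyz":[-0.5405,0.210,-0.12],"spin":0,"grip":1},{"xyz":[-0.5405,0.210,-0.12],"spin":0,"grip":1},{"xyz":[-0.5405,0.210,-0.12],"spin":0,"grip":1},{"xyz":[-0.5405,0.210,-0.12],"spin":0,"grip":1},{"xyz":[-0.5405,0.210,-0.12],"spin":0,"grip":1},{"xyz":[-0.5405,0.210,-0.12],"spin":0,"grip":1},{"xyz":[-0.5405,0.210,-0.12],"spin":0,"grip":1},{"xyz":[-0.5405,0.210,-0.12],"spin":0,"grip":1},{"xyz":[-0.5405,0.210,-0.12],"spin":0,"grip":1},{"xyz":[-0.5405,0.210,-0.12],"spin":0,"grip":1},{"xyz":[-0.5405,0.210,-0.12],"spin":0,"grip":1},{"xyz":[-0.5405,0.210,-0.12],"spin":0,"grip":1},{"xyz":[-0.5405,0.210,-0.12],"spin":0,"grip":1},{"xyz":[-0.5405,0.210,-0.12],"spin":0,"grip":1},{"xyz":[-0.5405,0.210,-0.12],"spin":0,"grip":1}]'
python3 - <<'E'
from m import *
K,T=cam("wrist"); im,D=imaging.grab_frame("wrist"); P=cloud(K,T,D)
s=sensors.observe(); M=R.from_euler('xyz',s["tool_rot"]).as_matrix(); Q=(P-s["tool_pos"])@M
m=(abs(Q[...,0])<.025)&(abs(Q[...,1])<.015)&(D>0)&(Q[...,2]<.13)
for lo in np.arange(.04,.13,.01):
    q=Q[m&(Q[...,2]>=lo)&(Q[...,2]<lo+.01)]
    if len(q)>20: print(lo.round(3),len(q),np.percentile(q[:,0],[1,99]).round(4))
import go; go.plan(.6084,-.2697,.115,85.35)
cv2.imwrite("pics/w6.png",im)
E
```

```text
t: 13.17
tool_pos: [0.6072, -0.271, 0.2294]
tool_rot: [-3.142, -0.0, 1.486]
wrist_force: [-0.3, 1.1, -0.4]
finger_gap: 0.405
gripper_force: 40.2
0.05 3378 [-0.0175  0.0158]
0.06 481 [0.0083 0.0166]
0.07 411 [0.0085 0.0167]
0.08 420 [0.0097 0.0191]
0.1 520 [0.0063 0.0189]
0.11 24 [0.0105 0.0186]
t 13.22 pos [ 0.6073 -0.27    0.2296] yaw 85.22 shift [0.0004 0.0011 0.1146] spin -0.1 rows>= 3.0
```

View pics/w6.png

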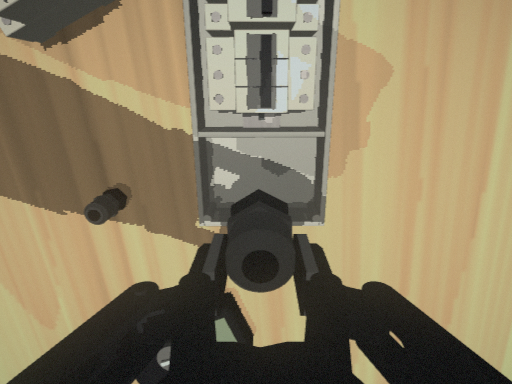

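The large gland is held upright over the accessory bay, around (262,250). Lowering it.

```bash
python3 -m creep '[{"xyz":[0,0.001,0.035],"spin":0,"grip":1},{"xyz":[0,0.001,0.07],"spin":0,"grip":1},{"xyz":[0,0.001,0.095],"spin":0,"grip":1},{"xyz":[0,0.001,0.106],"spin":0,"grip":1},{"xyz":[0,0.001,0.11],"spin":0,"grip":1},{"xyz":[0,0.001,0.112],"spin":0,"grip":1},{"xyz":[0,0.001,0.1135],"spin":0,"grip":1},{"xyz":[0,0.001,0.1135],"spin":0,"grip":1},{"xyz":[0,0.001,0.1135],"spin":0,"grip":1}]'
```

```text
t: 13.97
tool_pos: [0.6089, -0.2706, 0.1173]
tool_rot: [3.14, 0.001, 1.488]
wrist_force: [-0.6, -0.1, 0.0]
finger_gap: 0.4
gripper_force: 40.2
```

```bash
python3 -m creep '[{"xyz":[0,0,0.001],"spin":0,"grip":1},{"xyz":[0,0,0.0015],"spin":0,"grip":1},{"xyz":[0,0,0.002],"spin":0,"grip":1},{"xyz":[0,0,0.002],"spin":0,"grip":1}]'
```

```text
t: 14.3
tool_pos: [0.6086, -0.2707, 0.115]
tool_rot: [3.141, 0.001, 1.488]
wrist_force: [-2.4, 0.1, 6.9]
finger_gap: 0.403
gripper_force: 40.9
```

```bash
python3 -m creep '[{"xyz":[0,0,0],"spin":0,"grip":-0.1},{"xyz":[0,0,0],"spin":0,"grip":-0.1},{"xyz":[0,0,0],"spin":0,"grip":-0.1},{"xyz":[0,0,0],"spin":0,"grip":-0.1},{"xyz":[0,0,-0.015],"spin":0,"grip":-0.1},{"xyz":[0,0,-0.04],"spin":0,"grip":-0.1},{"xyz":[0,0,-0.08],"spin":0,"grip":-0.1},{"xyz":[0,0,-0.12],"spin":0,"grip":-0.1},{"xyz":[0,0,-0.13],"spin":0,"grip":-0.1},{"xyz":[0,0,-0.13],"spin":0,"grip":-0.1}]'
python3 go.py .4526 -.1027 .25 110.5
```

```text
t: 15.13
tool_pos: [0.6092, -0.2708, 0.2483]
tool_rot: [3.135, 0.003, 1.488]
wrist_force: [0.5, -0.4, -0.0]
finger_gap: 0.549
gripper_force: 0.0
t 15.13 pos [ 0.6092 -0.2708  0.2483] yaw 85.23 shift [ 0.1545 -0.17   -0.0032] spin -25.3 rows>= 6.0
```

```bash
python3 -m creep '[{"xyz":[0.154,-0.170,0],"spin":-25.3,"grip":-1},{"xyz":[0.154,-0.170,0],"spin":-25.3,"grip":-1},{"xyz":[0.154,-0.170,0],"spin":-25.3,"grip":-1},{"xyz":[0.154,-0.170,0],"spin":-25.3,"grip":-1},{"xyz":[0.154,-0.170,0],"spin":-25.3,"grip":-1},{"xyz":[0.154,-0.170,0],"spin":-25.3,"grip":-1},{"xyz":[0.154,-0.170,0],"spin":-25.3,"grip":-1},{"xyz":[0.154,-0.170,0],"spin":-25.3,"grip":-1},{"xyz":[0.154,-0.170,0],"spin":-25.3,"grip":-1},{"xyz":[0.154,-0.170,0],"spin":-25.3,"grip":-1},{"xyz":[0.154,-0.170,0],"spin":-25.3,"grip":-1}]'
python3 - <<'E'
from m import *
K,T=cam("wrist"); im,D=imaging.grab_frame("wrist"); P=cloud(K,T,D); Z=P[...,2]
m=(np.hypot(P[...,0]-.4526,P[...,1]+.1027)<.06)
for lo,hi in((.066,.076),(.036,.048)):
    p=P[m&(Z>lo)&(Z<hi)]; print(len(p),rect(p[:,:2]),np.median(p[:,2]))
imt,Dt=imaging.grab_frame("top"); K,T=cam("top"); P=cloud(K,T,Dt); Z=P[...,2]
m=(np.hypot(P[...,0]-.608,P[...,1]+.27)<.03)&(Z>.05)&(Z<.075); p=P[m]; print("gland in long",len(p),rect(p[:,:2]),np.percentile(p[:,2],[50,95]))
cv2.imwrite("pics/t7.png",imt)
import go; go.plan(.453,-.1027,.120,110.5)
E
```

```text
t: 16.05
tool_pos: [0.4522, -0.1034, 0.2434]
tool_rot: [-3.141, -0.0, 1.928]
wrist_force: [-0.8, -0.2, -0.2]
finger_gap: 0.997
gripper_force: 0.0
1879 (array([ 453.2, -103.5]), array([45. , 36.2]), 20.4) 0.07236973763126722
1506 (array([ 453.1, -103.3]), array([85. , 35.8]), 20.7) 0.04237658230552743
gland in long 240 (array([ 607.4, -269.9]), array([35.5, 34.7]), 0.7) [0.0586234  0.06155184]
t 16.15 pos [ 0.452  -0.1033  0.2435] yaw 110.5 shift [0.0002 0.0012 0.1235] spin -0.0 rows>= 3.0
```

```bash
python3 -m creep '[{"xyz":[0,0.001,0.04],"spin":0,"grip":-1},{"xyz":[0,0.001,0.08],"spin":0,"grip":-1},{"xyz":[0,0.001,0.11],"spin":0,"grip":-1},{"xyz":[0,0.001,0.1215],"spin":0,"grip":-1},{"xyz":[0,0.001,0.1215],"spin":0,"grip":-1},{"xyz":[0,0.001,0.1215],"spin":0,"grip":1},{"xyz":[0,0.001,0.1215],"spin":0,"grip":1},{"xyz":[0,0.001,0.1215],"spin":0,"grip":1},{"xyz":[0,0.001,0.1215],"spin":0,"grip":1},{"xyz":[0,0.001,0.1215],"spin":0,"grip":1},{"xyz":[0,0.001,0.1215],"spin":0,"grip":1},{"xyz":[0,0.001,0.1215],"spin":0,"grip":1},{"xyz":[0,0.001,0.1215],"spin":0,"grip":1},{"xyz":[0,0.001,0.08],"spin":0,"grip":1},{"xyz":[0,0.001,0.04],"spin":0,"grip":1},{"xyz":[0,0.001,0],"spin":0,"grip":1},{"xyz":[0,0.001,0],"spin":0,"grip":1},{"xyz":[0,0.001,0],"spin":0,"grip":1}]' 50
python3 go.py .603 .107 .245 94.2
```

```text
t: 17.65
tool_pos: [0.4532, -0.1026, 0.2462]
tool_rot: [3.137, 0.003, 1.929]
wrist_force: [0.3, -0.1, -2.8]
finger_gap: 0.516
gripper_force: 53.0
t 17.65 pos [ 0.4532 -0.1026  0.2462] yaw 110.54 shift [0.1438 0.2138 0.0017] spin 16.3 rows>= 7.0
```

```bash
python3 -m creep '[{"xyz":[0.142,0.219,0],"spin":16.3,"grip":1},{"xyz":[0.142,0.219,0],"spin":16.3,"grip":1},{"xyz":[0.142,0.219,0],"spin":16.3,"grip":1},{"xyz":[0.142,0.219,0],"spin":16.3,"grip":1},{"xyz":[0.142,0.219,0],"spin":16.3,"grip":1},{"xyz":[0.142,0.219,0],"spin":16.3,"grip":1},{"xyz":[0.142,0.219,0],"spin":16.3,"grip":1},{"xyz":[0.142,0.219,0],"spin":16.3,"grip":1},{"xyz":[0.142,0.219,0],"spin":16.3,"grip":1},{"xyz":[0.142,0.219,0],"spin":16.3,"grip":1},{"xyz":[0.142,0.219,0],"spin":16.3,"grip":1},{"xyz":[0.142,0.219,0],"spin":16.3,"grip":1},{"xyz":[0.142,0.219,0],"spin":16.3,"grip":1}]'
python3 - <<'E'
from m import *
K,T=cam("wrist"); im,D=imaging.grab_frame("wrist"); P=cloud(K,T,D); Z=P[...,2]
s=sensors.observe(); M=R.from_euler('xyz',s["tool_rot"]).as_matrix(); Q=(P-s["tool_pos"])@M
m=(np.hypot(Q[...,0]-.04,Q[...,1])<.13)&(D>0)
q=Q[m&(Z>.0095)&(Z<.0135)&(Q[...,0]>.03)]; print("rail",len(q),rect(q[:,:2]),np.median(s["tool_pos"][2]-q[:,2]))
q=Q[m&(Z>.036)&(Z<.043)&(abs(Q[...,1])<.075)]; print("rim",len(q),q[:,0].max(),q[:,1].min(),q[:,1].max(),rect(q[:,:2]))
for n,yl,yh,zl,zh in(("nose",-.018,.018,.045,.051),("shL",-.041,-.026,.074,.081),("shR",.026,.041,.074,.081),("side",-.04,.04,.085,.115)):
    mm=(Q[...,1]>yl)&(Q[...,1]<yh)&(Q[...,2]>zl)&(Q[...,2]<zh)&(abs(Q[...,0])<.03)&(D>0); q=Q[mm]
    if len(q): print(n,len(q),"x",np.percentile(q[:,0],[0,1,50,99,100]).round(4),"z",np.median(q[:,2]).round(4),rect(q[:,:2])[2])
cv2.imwrite("pics/w8.png",im)
import go; go.plan(.6030,.1869,.245,94.2)
E
```

```text
t: 18.73
tool_pos: [0.6078, 0.1065, 0.2441]
tool_rot: [3.141, 0.0, 1.644]
wrist_force: [0.8, -0.4, -1.2]
finger_gap: 0.514
gripper_force: 52.9
rail 3780 (array([79.3,  1.1]), array([110.7,  90.5]), 89.9) 0.011791798651070148
rim 3821 0.12910292857724875 -0.05912482514271338 0.06154248858607514 (array([58.1,  1.2]), array([120.4, 142.1]), 89.9)
nose 1165 x [-0.0175 -0.0164  0.0027  0.0165  0.0176] z 0.0506 0.1
shL 158 x [-0.0053 -0.0036  0.0081  0.0166  0.017 ] z 0.0808 1.3
shR 145 x [-0.0057 -0.0024  0.0075  0.017   0.0173] z 0.0807 89.6
side 2022 x [0.0155 0.0156 0.0169 0.0175 0.0177] z 0.0965 0.1
t 18.78 pos [0.6079 0.1067 0.2441] yaw 94.19 shift [ 0.0804  0.001  -0.0009] spin -0.0 rows>= 2.0
```

View pics/w8.png

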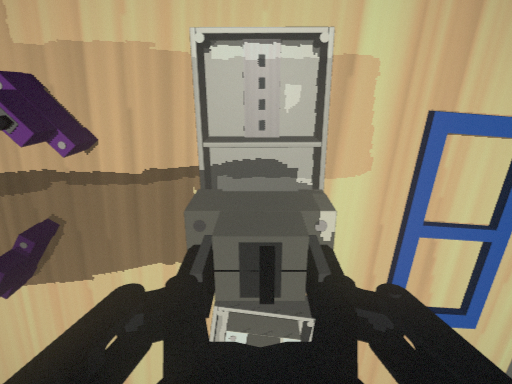

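The short box's rail is at about (262,90), and the two-pole breaker is held square to it. Placing it now.

```bash
python3 -m creep '[{"xyz":[0.04,0.0012,0],"spin":0,"grip":1},{"xyz":[0.08,0.0012,0],"spin":0,"grip":1},{"xyz":[0.08,0.0012,0],"spin":0,"grip":1},{"xyz":[0.08,0.0012,0],"spin":0,"grip":1},{"xyz":[0.08,0.0012,0.03],"spin":0,"grip":1},{"xyz":[0.08,0.0012,0.06],"spin":0,"grip":1},{"xyz":[0.08,0.0012,0.085],"spin":0,"grip":1},{"xyz":[0.08,0.0012,0.1],"spin":0,"grip":1},{"xyz":[0.08,0.0012,0.107],"spin":0,"grip":1},{"xyz":[0.08,0.0012,0.11],"spin":0,"grip":1},{"xyz":[0.08,0.0012,0.112],"spin":0,"grip":1},{"xyz":[0.08,0.0012,0.112],"spin":0,"grip":1},{"xyz":[0.08,0.0012,0.112],"spin":0,"grip":1}]'
```

```text
t: 19.87
tool_pos: [0.6037, 0.1871, 0.1331]
tool_rot: [3.14, -0.0, 1.644]
wrist_force: [0.2, 0.4, -2.1]
finger_gap: 0.519
gripper_force: 52.9
```

```bash
python3 -m creep '[{"xyz":[0,0,0.001],"spin":0,"grip":1},{"xyz":[0,0,0.002],"spin":0,"grip":1},{"xyz":[0,0,0.003],"spin":0,"grip":1},{"xyz":[0,0,0.003],"spin":0,"grip":1}]'
```

```text
t: 20.2
tool_pos: [0.6037, 0.1873, 0.1313]
tool_rot: [3.14, -0.0, 1.645]
wrist_force: [-8.2, -1.8, 16.8]
finger_gap: 0.512
gripper_force: 55.1
```

```bash
python3 -m creep '[{"xyz":[0,0,-0.001],"spin":0,"grip":1},{"xyz":[0,0,-0.001],"spin":0,"grip":-0.3},{"xyz":[0,0,-0.001],"spin":0,"grip":-0.3},{"xyz":[0,0,-0.001],"spin":0,"grip":-0.3},{"xyz":[0,0,-0.001],"spin":0,"grip":-0.3},{"xyz":[0,0,-0.02],"spin":0,"grip":-0.3},{"xyz":[0,0,-0.05],"spin":0,"grip":-0.3},{"xyz":[0,0,-0.09],"spin":0,"grip":-0.3},{"xyz":[0,0,-0.12],"spin":0,"grip":-0.3},{"xyz":[0,0,-0.12],"spin":0,"grip":-0.3},{"xyz":[0,0,-0.12],"spin":0,"grip":-0.3}]'
python3 - <<'E'
from m import *
K,T=cam("wrist"); im,D=imaging.grab_frame("wrist"); P=cloud(K,T,D); Z=P[...,2]
s=sensors.observe(); M=R.from_euler('xyz',s["tool_rot"]).as_matrix(); Q=(P-s["tool_pos"])@M
m=(np.hypot(Q[...,0],Q[...,1])<.055)&(D>.15)
for lo,hi in((.047,.054),(.076,.084)):
    q=Q[m&(Z>lo)&(Z<hi)&(abs(Q[...,0])<.03)]; print(len(q),rect(q[:,:2]),np.median(s["tool_pos"][2]-q[:,2]))
q=Q[(Z>.036)&(Z<.043)&(abs(Q[...,1])<.075)&(Q[...,0]>-.1)]; print("rim",q[:,0].max(),rect(q[:,:2]))
import go; go.plan(.4494,-.2872,.235,70)
E
```

```text
t: 21.12
tool_pos: [0.6037, 0.1872, 0.2506]
tool_rot: [3.138, -0.001, 1.645]
wrist_force: [-0.2, 0.3, 0.1]
finger_gap: 0.645
gripper_force: 0.0
1429 (array([-0.3,  0.3]), array([36.1, 85.1]), 0.9) 0.049844124535541545
1852 (array([-0.4,  0.3]), array([35.9, 45.1]), 0.1) 0.07989922517999327
rim 0.048979655215781945 (array([-25.4,  -0. ]), array([120.3, 148.7]), 89.9)
t 21.17 pos [0.6032 0.1871 0.2487] yaw 94.23 shift [-0.4617 -0.1884  0.0137] spin 24.2 rows>= 12.0
```

The two-pole breaker is seated square: shoulders at 49.8 mm, centred to within 1 mm. Now the small gland.

```bash
python3 -m creep '[{"xyz":[-0.4615,-0.188,0],"spin":0,"grip":-0.3},{"xyz":[-0.4615,-0.188,0],"spin":0,"grip":-0.3},{"xyz":[-0.4615,-0.188,0],"spin":0,"grip":-0.3},{"xyz":[-0.4615,-0.188,0],"spin":0,"grip":-0.3},{"xyz":[-0.4615,-0.188,0],"spin":0,"grip":-0.3},{"xyz":[-0.4615,-0.188,0],"spin":0,"grip":-0.3},{"xyz":[-0.4615,-0.188,0],"spin":0,"grip":-0.3},{"xyz":[-0.4615,-0.188,0],"spin":0,"grip":-0.3},{"xyz":[-0.4615,-0.188,0],"spin":0,"grip":-0.3},{"xyz":[-0.4615,-0.188,0],"spin":0,"grip":-0.3},{"xyz":[-0.4615,-0.188,0],"spin":0,"grip":-0.3},{"xyz":[-0.4615,-0.188,0],"spin":0,"grip":-0.3},{"xyz":[-0.4615,-0.188,0],"spin":0,"grip":-0.3},{"xyz":[-0.4615,-0.188,0],"spin":0,"grip":-0.3},{"xyz":[-0.4615,-0.188,0],"spin":0,"grip":-0.3},{"xyz":[-0.4615,-0.188,0],"spin":0,"grip":-0.3},{"xyz":[-0.4615,-0.188,0],"spin":0,"grip":-0.3}]'
python3 - <<'E'
from m import *
K,T=cam("wrist"); im,D=imaging.grab_frame("wrist"); P=cloud(K,T,D); Z=P[...,2]
m=(np.hypot(P[...,0]-.4494,P[...,1]+.2872)<.03)
for lo in(.036,.041):
    p=P[m&(Z>lo)&(Z<.05)]; print(len(p),rect(p[:,:2]),np.percentile(p[:,2],[50,99]))
import go; go.plan(.4494,-.2872,.107,94)
E
```

```text
t: 22.58
tool_pos: [0.4503, -0.2859, 0.2485]
tool_rot: [-3.141, -0.0, 1.646]
wrist_force: [-0.4, -0.6, 0.5]
finger_gap: 0.65
gripper_force: 0.0
427 (array([ 450.1, -288.3]), array([22.1, 22.1]), 27.9) [0.04380592 0.04628681]
383 (array([ 450.1, -288.3]), array([22.3, 21.1]), 57.8) [0.04404078 0.04631398]
t 22.63 pos [ 0.4503 -0.286   0.2487] yaw 94.33 shift [-0.0012 -0.001   0.1417] spin 0.3 rows>= 4.0
```

```bash
python3 -m creep '[{"xyz":[-0.002,0,0.04],"spin":0,"grip":-0.3},{"xyz":[-0.002,0,0.08],"spin":0,"grip":-0.3},{"xyz":[-0.002,0,0.115],"spin":0,"grip":-0.3},{"xyz":[-0.002,0,0.136],"spin":0,"grip":-0.3},{"xyz":[-0.002,0,0.1435],"spin":0,"grip":-0.3},{"xyz":[-0.002,0,0.1435],"spin":0,"grip":-0.3},{"xyz":[-0.002,0,0.1435],"spin":0,"grip":1},{"xyz":[-0.002,0,0.1435],"spin":0,"grip":1},{"xyz":[-0.002,0,0.1435],"spin":0,"grip":1},{"xyz":[-0.002,0,0.1435],"spin":0,"grip":1},{"xyz":[-0.002,0,0.1435],"spin":0,"grip":1},{"xyz":[-0.002,0,0.1435],"spin":0,"grip":1},{"xyz":[-0.002,0,0.1435],"spin":0,"grip":1},{"xyz":[-0.002,0,0.1435],"spin":0,"grip":1},{"xyz":[-0.002,0,0.1435],"spin":0,"grip":1}]' 35
python3 go.py .6093 .0972 .22 94.2
```

```text
t: 23.88
tool_pos: [0.4507, -0.2894, 0.1072]
tool_rot: [3.139, 0.002, 1.645]
wrist_force: [-1.0, 1.1, 6.3]
finger_gap: 0.236
gripper_force: 34.0
t 23.88 pos [ 0.4507 -0.2894  0.1072] yaw 94.23 shift [ 0.3736  0.187  -0.1131] spin 0.0 rows>= 11.0
```

```bash
python3 -m creep '[{"xyz":[0,0,-0.02],"spin":0,"grip":1},{"xyz":[0,0,-0.06],"spin":0,"grip":1},{"xyz":[0,0,-0.1],"spin":0,"grip":1},{"xyz":[0,0,-0.13],"spin":0,"grip":1},{"xyz":[0.3735,0.187,-0.13],"spin":0,"grip":1},{"xyz":[0.3735,0.187,-0.13],"spin":0,"grip":1},{"xyz":[0.3735,0.187,-0.13],"spin":0,"grip":1},{"xyz":[0.3735,0.187,-0.13],"spin":0,"grip":1},{"xyz":[0.3735,0.187,-0.13],"spin":0,"grip":1},{"xyz":[0.3735,0.187,-0.13],"spin":0,"grip":1},{"xyz":[0.3735,0.187,-0.13],"spin":0,"grip":1},{"xyz":[0.3735,0.187,-0.13],"spin":0,"grip":1},{"xyz":[0.3735,0.187,-0.13],"spin":0,"grip":1},{"xyz":[0.3735,0.187,-0.13],"spin":0,"grip":1},{"xyz":[0.3735,0.187,-0.13],"spin":0,"grip":1},{"xyz":[0.3735,0.187,-0.13],"spin":0,"grip":1},{"xyz":[0.3735,0.187,-0.13],"spin":0,"grip":1},{"xyz":[0.3735,0.187,-0.13],"spin":0,"grip":1},{"xyz":[0.3735,0.187,-0.13],"spin":0,"grip":1}]'
python3 - <<'E'
from m import *
im,D=imaging.grab_frame("wrist"); cv2.imwrite("pics/w9.png",im)
import go; go.plan(.6093,.0972,.1115,94.2)
E
```

```text
t: 25.47
tool_pos: [0.6088, 0.0961, 0.2359]
tool_rot: [3.141, 0.0, 1.643]
wrist_force: [-0.0, -0.5, 0.3]
finger_gap: 0.236
gripper_force: 34.4
t 25.52 pos [0.6089 0.0962 0.2358] yaw 94.14 shift [0.001  0.0004 0.1243] spin -0.1 rows>= 3.0
```

View pics/w9.png

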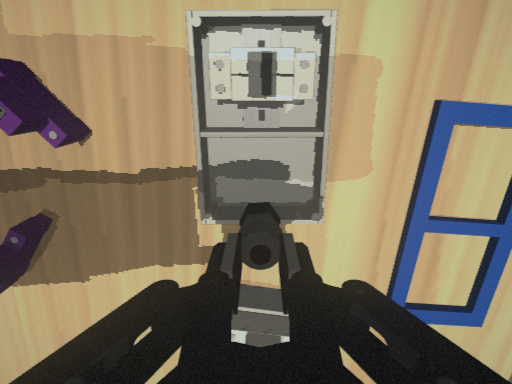

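The small gland is held upright at about (262,245), and the two-pole breaker sits square on its rail at (262,75). Lowering it.

```bash
python3 -m creep '[{"xyz":[0.001,0,0.04],"spin":0,"grip":1},{"xyz":[0.001,0,0.08],"spin":0,"grip":1},{"xyz":[0.001,0,0.105],"spin":0,"grip":1},{"xyz":[0.001,0,0.116],"spin":0,"grip":1},{"xyz":[0.001,0,0.12],"spin":0,"grip":1},{"xyz":[0.001,0,0.122],"spin":0,"grip":1},{"xyz":[0.001,0,0.1235],"spin":0,"grip":1},{"xyz":[0.001,0,0.1235],"spin":0,"grip":1},{"xyz":[0.001,0,0.1235],"spin":0,"grip":1}]'
```

```text
t: 26.27
tool_pos: [0.6094, 0.0983, 0.1133]
tool_rot: [3.139, -0.0, 1.645]
wrist_force: [-1.4, 0.2, -0.2]
finger_gap: 0.234
gripper_force: 34.4
```

```bash
python3 -m creep '[{"xyz":[0,0,0.001],"spin":0,"grip":1},{"xyz":[0,0,0.002],"spin":0,"grip":1},{"xyz":[0,0,0.0025],"spin":0,"grip":1},{"xyz":[0,0,0.0025],"spin":0,"grip":1}]'
```

```text
t: 26.6
tool_pos: [0.6094, 0.0984, 0.1112]
tool_rot: [3.14, -0.0, 1.645]
wrist_force: [-3.6, -0.4, 12.6]
finger_gap: 0.231
gripper_force: 35.7
```

```bash
python3 -m creep '[{"xyz":[0,0,-0.0005],"spin":0,"grip":0.2},{"xyz":[0,0,-0.0005],"spin":0,"grip":0.2},{"xyz":[0,0,-0.0005],"spin":0,"grip":0.2},{"xyz":[0,0,-0.0005],"spin":0,"grip":0.2},{"xyz":[0,0,-0.015],"spin":0,"grip":0.2},{"xyz":[0,0,-0.04],"spin":0,"grip":0.2},{"xyz":[0,0,-0.08],"spin":0,"grip":0.2},{"xyz":[0,0,-0.12],"spin":0,"grip":0.2},{"xyz":[0,0,-0.15],"spin":0,"grip":0.2},{"xyz":[0,-0.22,-0.17],"spin":0,"grip":0.2},{"xyz":[0,-0.22,-0.17],"spin":0,"grip":0.2},{"xyz":[0,-0.22,-0.17],"spin":0,"grip":0.2},{"xyz":[0,-0.22,-0.17],"spin":0,"grip":0.2},{"xyz":[0,-0.22,-0.17],"spin":0,"grip":0.2},{"xyz":[0,-0.22,-0.17],"spin":0,"grip":0.2},{"xyz":[0,-0.22,-0.17],"spin":0,"grip":0.2},{"xyz":[0,-0.22,-0.17],"spin":0,"grip":0.2}]'
python3 - <<'E'
from m import *
im,D=imaging.grab_frame("top"); K,T=cam("top"); P=cloud(K,T,D); Z=P[...,2]
for n,c,r_,lo,hi in(("large",(.608,-.27),.03,.05,.075),("small",(.609,.097),.03,.035,.06)):
    p=P[(np.hypot(P[...,0]-c[0],P[...,1]-c[1])<r_)&(Z>lo)&(Z<hi)]; print(n,len(p),rect(p[:,:2]),np.percentile(p[:,2],[50,95]).round(4))
cv2.imwrite("pics/t10.png",cv2.convertScaleAbs(cv2.resize(im[80:260,120:440],(800,450),interpolation=cv2.INTER_CUBIC),alpha=1.5))
E
```

```text
t: 28.02
tool_pos: [0.3895, 0.0821, 0.28]
tool_rot: [3.14, -0.0, 1.645]
wrist_force: [0.9, -0.4, 0.4]
finger_gap: 0.4
gripper_force: 0.0
large 242 (array([ 607.4, -269.6]), array([34.4, 34.7]), 80.8) [0.0587 0.0616]
small 98 (array([607.3, 100.4]), array([21.8, 20.6]), 85.9) [0.0468 0.0502]
```

View pics/t10.png

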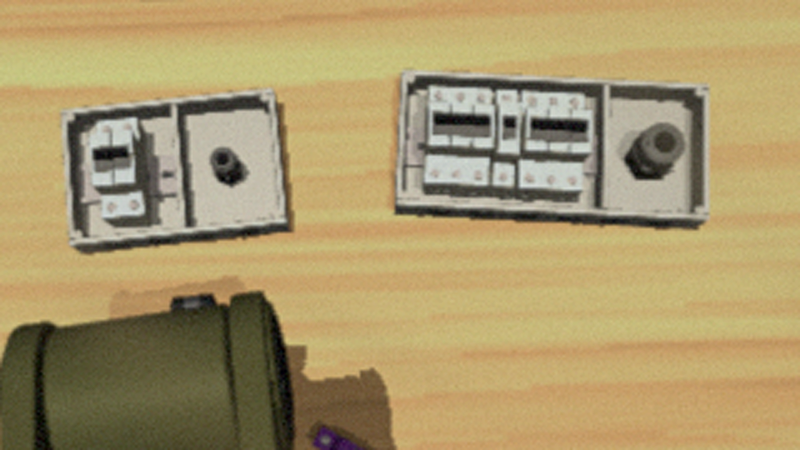

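All four parts are in place: the two-pole breaker at (115,160), the small gland at (228,165), the single breaker at (508,135), and the large gland at (657,150). Both glands stand upright.

```bash
python3 -c "
from bench import r
print(r.hand_in())"
```

```text
the job is handed in; nothing more can be done
None
```

I made up both enclosures and handed the job in at about 28 s. The single-pole breaker is seated in the gap and the two-pole breaker is square on its rail. Both glands stand upright in their bays, and the fitted breakers and look-alikes were left alone.

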